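# Clip the craft panel into the stand that fits its thickness

### The arm

A 6-joint arm with a two-finger parallel gripper is mounted at the origin on the work surface. World frame = base frame: x ahead of the robot, y to its left, z up, the work surface at z = 0. Lengths are in mm, angles in rad, forces in N, time in s.
With the tool pointing down it reaches from about 400 to 825 mm from the base axis. Payload 7 kg.
Tool frame: the origin (TCP) lies at the very end of the fingers, on their centre line; the grasp point (between the pads) lies 19 mm behind it; z points along the fingers, y is the line along which they close (so a half turn about z gives the same grasp; the last joint's range is limited). The gripper opens to 88 mm and grips with 3 to 60 N. Pads are 19 mm wide; open, the fingers measure 130 mm over their backs; the gripper's body (78 mm by 193 mm) begins 47 mm behind the grasp point.
Start: joints at [1.609, 0.359, 0.012, 0, -1.224, -0.288], TCP at [166.877, 654.024, 226.561] pointing down, gripper open.
Joint ranges: [-3.07, 3.07], [-1.43, 2.12], [-1.02, 1.25], [-3.03, 1.67], [-3.05, -0], [-3.03, 3.03]. Speed limits (rad/s): [2.39, 2.39, 3.01, 3.14, 3.14, 3.14].

### API

Orientations are given as a unit quaternion [x, y, z, w].
In Python, from plant import bot gives the robot as it stands. Calls block until the motion is done:
- bot.move_ptp(position, orientation): joint-space move of the TCP to a pose.
- bot.line_to(position, velocity=150, ori=None): straight line of the TCP; ori=None keeps the orientation; velocity is the mean speed in mm/s.
- bot.move_joints(angles): joint-space move.
- bot.move_gripper(opening, force=None): finger opening in mm; force is the grip in N (None keeps the last); returns when the fingers have stopped.
- bot.pause(seconds).
- bot.solve_ik(position, orientation): joint angles nearest the present ones, or None.
- bot.read_state(): the state.
- bot.camera(name): name is "side" or "top" or "wrist"; returns the picture (420x560x3 uint8, red, green, blue); there is no depth.
- bot.get_calibration(name): a dict with "fx", "fy", "cx", "cy" (pixels), "view" (4x4, takes a point from world to camera coordinates); the wrist camera has in their place "T_tool_cam" (4x4, takes a point from camera to tool coordinates, whose origin is the TCP and whose axes are the flange's). Camera axes: x right, y up, looking along -z (the intrinsics and any distortion apply to the point x, -y, -z); pixel columns grow to the right and rows downward; lengths in mm; the calibration is good to about 2 mm. A picture is of the moment at which its call begins: read the wrist's pose just before it. get_calibration takes no time and is no camera call.
A pose or a line that the arm cannot do raises bot.Unreachable and nothing moves.
- bot.close_job(): hands the job in; it is judged then, once.
The state is a dict: "t": time; "joint_pos": joint angles; "qvel": joint speeds; "tau": joint torques, N m; "tcp_pos": TCP position; "eef_rot": TCP orientation; "contact_force": force on the tool from outside, world axes, zero at the start; "moment": the same for the moment, N m; "width": finger opening in mm; "finger_force": force on a finger pad.
Only numpy, scipy, OpenCV 4.12 (cv2) and the standard library are available. Lean on these libraries where they do the work, as an engineer would, in place of code of your own. Each camera call takes 0.05 s, during which the arm holds its last target. There are 200 camera calls.

### The job

Take the plywood panel out of its wooden parking block, feel between the fingers how thick it is, and press it upright, gently and fully home, into the one of the three sprung clip stands (blue for thin, yellow for medium, red for thick) that grips a panel of that thickness, about centred along the slot. Do not force it: if it is too thick for a slot it does not belong there. Let go of it and leave the jar, the tape and the cup where they are.

Things in the scene. Friction and masses are not known exactly. Their poses are not given: they have to be found in the camera images.
- panel: plywood panel on edge, 70 mm long (x), 75 mm high (z), about 0.11 kg, rigid. Its thickness (along y) differs every time, 10 to 20 mm, marked nowhere: feel it with the fingers (a hard grip reads 1 to 2 mm thin, a light 20 N one about 0.5 mm). Origin: underside, mid-length, on ONE big face; the other big face lies at +y by the thickness. Starts upright in the block's groove.
- block_groove (a point): centre of the groove's floor, 10 mm above the desk, in the brown wooden parking block (100 x 56 mm, 22 mm high, fixed). The groove runs along x, is 30 mm wide and 12 mm deep; the panel stands loosely in it, its y along the groove's y.
- blue_slot (a point): on the floor of the blue stand's slot (8 mm above the desk), at mid-length, on the inner face of the FIXED cheek. x runs along the slot, y across it to the sprung cheek, z up. Slot 8.4 mm wide at rest, 80 mm long, open at its ends, 32 mm deep; the upper 18 mm of both cheeks is bevelled outward by 8 mm.
- blue_cheek (a joint): how far the sprung cheek of the blue stand is pushed back along the slot's +y, in m: 0 at rest, at most 0.0062. Light spring: 0.9 N at rest, 3.7 N fully back. It reads above 0.0013 when a panel is gripped.
- yellow_slot (a point): on the floor of the yellow stand's slot (8 mm above the desk), at mid-length, on the inner face of the FIXED cheek. x runs along the slot, y across it to the sprung cheek, z up. Slot 11.7 mm wide at rest, 80 mm long, open at its ends, 32 mm deep; the upper 18 mm of both cheeks is bevelled outward by 8 mm.
- yellow_cheek (a joint): how far the sprung cheek of the yellow stand is pushed back along the slot's +y, in m: 0 at rest, at most 0.0062. Light spring: 0.9 N at rest, 3.7 N fully back. It reads above 0.0013 when a panel is gripped.
- red_slot (a point): on the floor of the red stand's slot (8 mm above the desk), at mid-length, on the inner face of the FIXED cheek. x runs along the slot, y across it to the sprung cheek, z up. Slot 15 mm wide at rest, 80 mm long, open at its ends, 32 mm deep; the upper 18 mm of both cheeks is bevelled outward by 8 mm.
- red_cheek (a joint): how far the sprung cheek of the red stand is pushed back along the slot's +y, in m: 0 at rest, at most 0.0062. Light spring: 0.9 N at rest, 3.7 N fully back. It reads above 0.0013 when a panel is gripped.
- paint_jar: closed paint jar, 48 mm wide, 70 mm high, orange cap; stands beside the work; origin at the centre of its underside. Bystander: leave alone.
- tape_roll: green ring of tape lying flat, 64 mm outside, 24 mm high; stands beside the work; origin at the centre of its underside. Bystander: leave alone.
- brush_cup: white cup, 60 mm wide, 75 mm high; stands beside the work; origin at the centre of its underside. Bystander: leave alone.
- blue_stand: blue clip stand, fixed to the desk: plywood base 90 mm long (x), about 63 mm wide, two blue cheeks with tops 40 mm above the desk, one fixed, one sprung. Grips panels of about 10 to 13.4 mm; thicker ones jam, thinner ones are held too loosely. Origin on the desk, 12 mm along +y and 8 mm below point blue_slot, same axes. The stands and the block swap places.
- yellow_stand: yellow clip stand, fixed to the desk: plywood base 90 mm long (x), about 66 mm wide, two yellow cheeks with tops 40 mm above the desk, one fixed, one sprung. Grips panels of about 13.4 to 16.7 mm; thicker ones jam, thinner ones are held too loosely. Origin on the desk, 12 mm along +y and 8 mm below point yellow_slot, same axes. The stands and the block swap places.
- red_stand: red clip stand, fixed to the desk: plywood base 90 mm long (x), about 69 mm wide, two red cheeks with tops 40 mm above the desk, one fixed, one sprung. Grips panels of about 16.7 to 20 mm; thicker ones jam, thinner ones are held too loosely. Origin on the desk, 12 mm along +y and 8 mm below point red_slot, same axes. The stands and the block swap places.
Things that resemble listed ones, but are neither listed nor needed, are in the scene too. What is meant by the panel is not black or orange, and is the larger of those in its own colour.

How it is judged (in metres and radians):
On the way:
1. the panel is lifted clear of the parking block, held in the fingers (z of panel in the frame of block_groove above 0.02 m and contact force between the fingers and panel above 1 N), for 0.1 s.
At the end, for the whole second after the job is handed in: The panel stands in one of the three slots with its underside on the slot's floor (within 3 mm), upright and in line with the slot (within 0.07 rad), centred along it within 15 mm, gripped (that stand's sprung cheek pushed back by more than 1.3 mm), at rest and released (((value of joint blue_cheek above 0.0013 m and z of panel in the frame of blue_slot between -0.003 and 0.003 m and x of panel in the frame of blue_slot between -0.015 and 0.015 m and y of panel in the frame of blue_slot between -0.004 and 0.025 m and angle between the x axis of panel and the x axis of blue_slot, either way round below 0.07 rad) or (value of joint yellow_cheek above 0.0013 m and z of panel in the frame of yellow_slot between -0.003 and 0.003 m and x of panel in the frame of yellow_slot between -0.015 and 0.015 m and y of panel in the frame of yellow_slot between -0.004 and 0.025 m and angle between the x axis of panel and the x axis of yellow_slot, either way round below 0.07 rad) or (value of joint red_cheek above 0.0013 m and z of panel in the frame of red_slot between -0.003 and 0.003 m and x of panel in the frame of red_slot between -0.015 and 0.015 m and y of panel in the frame of red_slot between -0.004 and 0.025 m and angle between the x axis of panel and the x axis of red_slot, either way round below 0.07 rad)) and angle between panel's own z axis and vertical below 0.07 rad and linear speed of panel below 0.01 m/s); the robot touches nothing.
It fails at once if the panel is pressed on a clip stand with more than 40 N (contact force between panel and blue_stand above 40 N or contact force between panel and yellow_stand above 40 N or contact force between panel and red_stand above 40 N).
It fails at once if the paint jar, the tape roll or the cup is moved by more than 15 mm or tipped (distance of any of paint_jar, tape_roll, brush_cup from where it was at the start of the episode above 0.015 m or angle between any of paint_jar, tape_roll, brush_cup's own z axis and vertical above 0.3 rad).
It also fails if it takes over 42 s, if anything falls off the work surface, if the arm or the gripper's body presses on something with over 40 N, if the wrist force passes 120 N, or if a joint passes its speed limit or range.

## Working session

There is one attempt and no reset: what is moved stays moved. The work goes in short steps, each a Python script; the robot and the scene stay as the last script left them, time stands still between calls to the robot, and variables do not carry over. Pictures are saved under pics/ and viewed, at most 10 in all, crops included, and the job is handed in when it is done.

```bash
mkdir -p pics
python3 - <<'E'
from plant import bot
import cv2
for n in ("top","side"):
    im=bot.camera(n); cv2.imwrite(f"pics/{n}0.png",im[:,:,::-1])
    print(n,bot.get_calibration(n))
s=bot.read_state(); print(s)
print(bot.get_calibration("wrist"))
E
```

```text
top {'fx': 384.17685299202856, 'fy': 384.17685299202856, 'cx': 279.8824184888784, 'cy': 212.27407706034376, 'view': array([[ 5.45771897e-03, -9.99947939e-01, -8.62166057e-03,
         1.78846506e+01],
       [ 9.89340823e-01,  4.14479571e-03,  1.45559459e-01,
        -5.58047903e+02],
       [-1.45516146e-01, -9.32418338e-03,  9.89311938e-01,
        -6.74597212e+02],
       [ 0.00000000e+00,  0.00000000e+00,  0.00000000e+00,
         1.00000000e+00]])}
side {'fx': 422.67982001652615, 'fy': 422.67982001652615, 'cx': 283.6821794221797, 'cy': 207.26303626890422, 'view': array([[-8.60333071e-01, -5.09648713e-01,  9.23018066e-03,
         4.79506463e+02],
       [ 3.81105617e-01, -6.31104606e-01,  6.75622295e-01,
        -2.49740355e+02],
       [-3.38504823e-01,  5.84777878e-01,  7.37190151e-01,
        -5.54958531e+02],
       [ 0.00000000e+00,  0.00000000e+00,  0.00000000e+00,
         1.00000000e+00]])}
{'t': 0.1, 'joint_pos': array([ 1.60906939e+00,  3.59328368e-01,  1.11321567e-02, -2.49483878e-04,
       -1.22408607e+00, -2.88126929e-01]), 'qvel': array([ 3.36657158e-05, -1.691757
[... 292 characters left out ...]
.92201200e-01, -1.24644345e-01,  4.98706980e-06,  7.52161235e-04]), 'contact_force': array([-0.09166879, -0.11697967,  0.6844969 ]), 'moment': array([-0.00471057, -0.04164848,  0.04480643]), 'finger_force': 0.0, 'width': 87.62282876439515}
{'fx': 334.43243923431953, 'fy': 334.43243923431953, 'cx': 277.59868242138873, 'cy': 209.63966304934874, 'T_tool_cam': array([[ 4.51999303e-04,  9.67703278e-01,  2.52091574e-01,
         6.81813456e+01],
       [ 9.99999887e-01, -4.01131783e-04, -2.53172725e-04,
         9.24616864e-01],
       [-1.43874134e-04,  2.52091660e-01, -9.67703350e-01,
        -1.59429434e+02],
       [ 0.00000000e+00,  0.00000000e+00,  0.00000000e+00,
         1.00000000e+00]])}
```

View pics/top0.png

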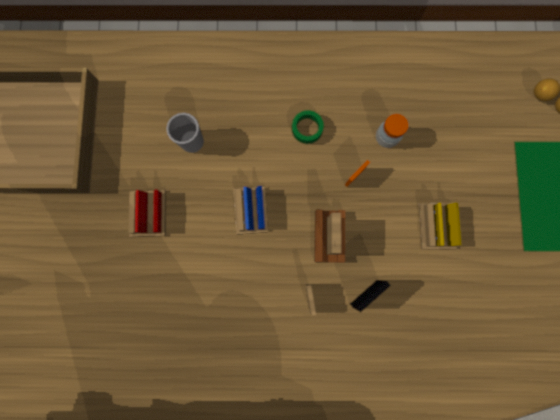

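View pics/side0.png

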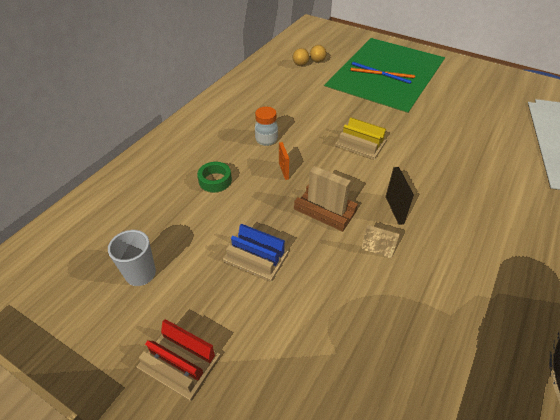

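The top view shows the block with the panel at about (330,236), with blue at (251,209), red at (148,212) and yellow at (441,225). The slots run nearly along world x. A smaller loose plywood piece lies at (311,299). The side view agrees. Next I'll take a closer look with the wrist camera over the block and the stands.

```bash
cat > h.py <<'E'
from plant import bot
import numpy as np, cv2
from scipy.spatial.transform import Rotation as R
def ray(name,uv,z,pose=None):
    """pixel -> world point on plane z"""
    c=bot.get_calibration(name)
    if name=="wrist":
        T=np.eye(4);T[:3,:3]=R.from_quat(pose[1]).as_matrix();T[:3,3]=pose[0];T=T@c["T_tool_cam"]
    else: T=np.linalg.inv(c["view"])
    d=T[:3,:3]@np.array([(uv[0]-c["cx"])/c["fx"],-(uv[1]-c["cy"])/c["fy"],-1])
    o=T[:3,3]; return o+d*(z-o[2])/d[2]
def shot(name):
    s=bot.read_state(); p=(s["tcp_pos"],s["eef_rot"]); im=bot.camera("wrist")
    cv2.imwrite(f"pics/{name}.png",im[:,:,::-1]); np.savez(f"pics/{name}.npz",im=im,p=p[0],q=p[1]); return im,p
def quat(yaw): return R.from_matrix(R.from_euler("z",yaw).as_matrix()@np.diag([1,-1,-1])).as_quat()
E
python3 - <<'E'
from h import *
for n,uv,z in (("block",(330,236),22),("panel",(337,233),85),("blue",(251,209),40),("red",(148,212),40),("yellow",(441,225),40),("jar",(395,126),70),("tape",(307,127),24),("cup",(184,128),75),("black",(370,295),40),("orange",(358,174),40)):
    print(n,ray("top",uv,z).round(0))
b=ray("top",(330,236),22)
bot.move_ptp([b[0]-5,b[1],230],quat(0))
s=bot.read_state();print(s["t"],s["tcp_pos"])
shot("w1")
E
```

```text
block [516. -74.  22.]
panel [516. -79.  85.]
blue [564.  75.  40.]
red [558. 267.  40.]
yellow [ 536. -277.   40.]
jar [ 715. -191.   70.]
tape [730. -32.  24.]
cup [709. 197.  75.]
black [ 408. -143.   40.]
orange [ 632. -127.   40.]
2.9333 [510.96864569 -73.82072309 229.93224024]
```

View pics/w1.png

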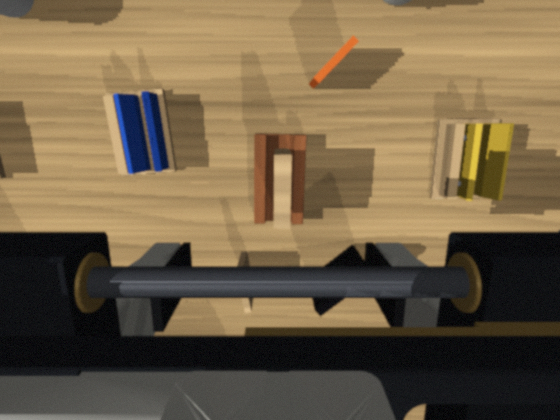

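The wrist view shows the panel's pale top face at about x 275–291, y 154–228, in the brown block. Next I'll measure its corners.

Run:
```python
from h import *
d=np.load("pics/w1.npz");im=d["im"];p=(d["p"],d["q"])
hsv=cv2.cvtColor(im,cv2.COLOR_RGB2HSV)
print(hsv[190,250:312:2].tolist())
sub=im[120:235,245:315].astype(int)
m=((sub[...,2]>100)&(sub[...,0]>130)).astype(np.uint8)
n,l,st,c=cv2.connectedComponentsWithStats(m); print(st.tolist())
i=int(l[70,37]); 
cn=max(cv2.findContours((l==i).astype(np.uint8),cv2.RETR_EXTERNAL,cv2.CHAIN_APPROX_NONE)[0],key=cv2.contourArea)
box=cv2.boxPoints(cv2.minAreaRect(cn))+[245,120]; print(box)
W=np.array([ray("wrist",b,85,p) for b in box]);print(W.round(1),W.mean(0))
```

```text
[[19, 108, 167], [17, 114, 164], [13, 138, 155], [11, 157, 151], [12, 158, 147], [12, 161, 150], [12, 157, 154], [12, 160, 142], [12, 162, 85], [11, 156, 77], [9, 151, 76], [13, 138, 89], [17, 100, 168], [18, 96, 189], [18, 95, 190], [18, 95, 186], [18, 97, 189], [18, 95, 188], [18, 97, 190], [18, 97, 190], [17, 101, 169], [13, 143, 82], [11, 157, 91], [9, 153, 95], [12, 158, 97], [12, 156, 100], [12, 161, 100], [15, 129, 93], [17, 113, 102], [18, 116, 97], [18, 118, 97]]
[[0, 0, 70, 115, 6046], [57, 1, 2, 1, 2], [61, 0, 2, 3, 4], [64, 0, 6, 4, 13], [64, 2, 1, 1, 1], [58, 5, 12, 7, 62], [0, 11, 1, 2, 2], [0, 18, 2, 2, 2], [0, 21, 8, 28, 80], [0, 35, 50, 80, 1761], [5, 45, 2, 2, 3], [0, 60, 2, 3, 3], [0, 65, 4, 11, 30], [51, 106, 12, 5, 23], [64, 106, 6, 5, 17], [51, 109, 1, 1, 1]]
[[245. 155.]
 [294. 155.]
 [294. 234.]
 [245. 234.]]
[[550.5 -45.5  85. ]
 [550.5 -89.7  85. ]
 [475.5 -90.7  85. ]
 [475.4 -43.7  85. ]] [512.98568845 -67.40456854  85.        ]
```

Run:
```python
from h import *
d=np.load("pics/w1.npz");im=d["im"];p=(d["p"],d["q"])
v=im[:,:,2].astype(float)
E=[];
for r in range(162,222,3):
    row=cv2.GaussianBlur(v[r-1:r+2].mean(0)[None],(3,1),0)[0]; g=np.gradient(row)
    E.append((r,268+g[268:281].argmax(),285+g[285:298].argmin()))
E=np.array(E)
L=np.array([ray("wrist",(a+.5,r),85,p) for r,a,b in E]);Rr=np.array([ray("wrist",(b+.5,r),85,p) for r,a,b in E])
for S in (L,Rr): print(np.polyfit(S[:,0]-515,S[:,1],1))
print(E.tolist()); print(im[222:234,282].tolist(), im[150:158,282].tolist())
for c in (258,300):pass
BL=[ray("wrist",u,22,p).round(1).tolist() for u in ((256,134),(305,135),(303,223),(254,223))];print(BL)
```

```text
[-1.91545903e-03 -7.11296366e+01]
[-9.49818968e-03 -8.75091709e+01]
[[162, 273, 291], [165, 273, 291], [168, 273, 291], [171, 273, 291], [174, 273, 291], [177, 273, 291], [180, 273, 291], [183, 273, 291], [186, 273, 291], [189, 273, 291], [192, 273, 291], [195, 273, 291], [198, 273, 291], [201, 273, 291], [204, 273, 290], [207, 273, 290], [210, 273, 290], [213, 273, 290], [216, 273, 290], [219, 273, 290]]
[[196, 167, 122], [198, 168, 123], [203, 174, 129], [201, 175, 128], [203, 174, 129], [200, 173, 124], [198, 168, 121], [195, 164, 118], [187, 160, 111], [184, 155, 108], [188, 158, 111], [183, 154, 105]] [[78, 62, 43], [73, 59, 40], [77, 62, 44], [98, 80, 57], [137, 113, 81], [175, 149, 110], [191, 160, 118], [193, 164, 121]]
[[566.9, -51.7, 22.0], [566.0, -104.3, 22.0], [467.4, -104.1, 22.0], [467.3, -47.9, 22.0]]
```

Run:
```python
from h import *
q=quat(-0.006)
bot.move_ptp([516,-79.3,120],q)
bot.line_to([516,-79.3,50],120)
bot.move_gripper(5,20); bot.pause(.2)
s=bot.read_state();print(s["t"],s["width"],s["finger_force"],s["contact_force"],s["tcp_pos"])
bot.line_to([516,-79.3,135],120)
s=bot.read_state();print(s["t"],s["width"],s["finger_force"],s["contact_force"],s["tcp_pos"])
shot("w2")
```

```text
5.5583 15.563858782442981 19.999526739120483 [-0.24873061  0.72604319  0.13317112] [515.97602729 -79.29026365  49.98872773]
6.4167 15.62946903231979 19.997838735580444 [ 0.43766704 -0.31793981 -1.35776911] [515.41786154 -79.3293025  134.30805002]
```

View pics/w2.png

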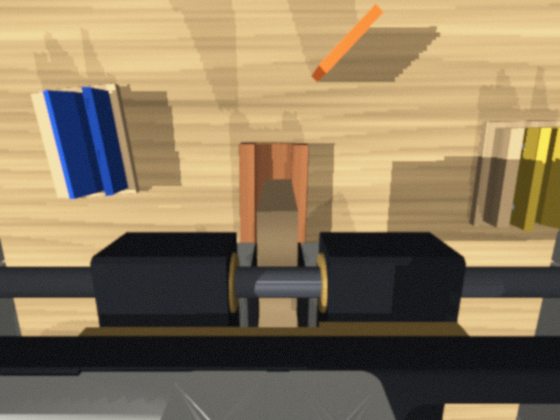

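The panel is gripped and lifted. It reads 15.6 mm at 20 N, so it's about 16.1 mm thick, and that means the yellow stand. Next I'll look at yellow from close by.

Run:
```python
from h import *
bot.move_ptp([480,-277,170],quat(0)); bot.pause(.2)
print(bot.read_state()["t"],bot.read_state()["tcp_pos"])
im,p=shot("w3")
hsv=cv2.cvtColor(im,cv2.COLOR_RGB2HSV)
m=cv2.inRange(hsv,(22,180,60),(34,255,255))
n,l,st,c=cv2.connectedComponentsWithStats(m); print([s.tolist() for s in st if s[4]>60])
cv2.imwrite("pics/w3c.png",cv2.resize(im[0:300,80:480,::-1],(800,600),interpolation=cv2.INTER_CUBIC))
```

```text
7.5 [ 480.2613802  -276.12278844  169.67470754]
[[0, 0, 560, 420, 234407], [284, 87, 7, 91, 481]]
```

View pics/w3c.png

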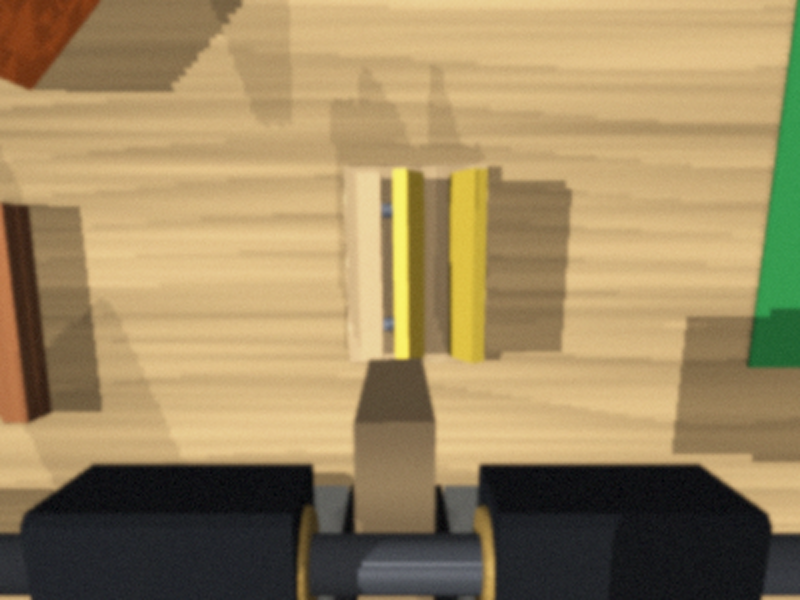

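In this close-up the springs sit at the left, so the +y world cheek is the sprung one. Crop columns: the left cheek's top runs 392–410, its bevel ends at 424, the right bevel starts at 452, and the right cheek's outer edge is at 487. Rows run 168–360. Next I'll fit these edges.

Run:
```python
from h import *
d=np.load("pics/w3.npz");im=d["im"];p=(d["p"],d["q"]); v=im.astype(float)
def fit(name,ch,lo,hi,sgn,z,rows=range(94,172,4)):
    pts=[]
    for r in rows:
        row=cv2.GaussianBlur(v[r-2:r+3,:,ch].mean(0)[None],(5,1),0)[0]; g=sgn*np.gradient(row)
        k=lo+int(g[lo:hi].argmax()); a,b,c=g[k-1:k+2]; k+=.5*(a-c)/(a-2*b+c+1e-9)
        pts.append(ray("wrist",(k,r),z,p))
    pts=np.array(pts); f=np.polyfit(pts[:,0]-540,pts[:,1],1); print(name,f.round(4),"res",np.std(pts[:,1]-np.polyval(f,pts[:,0]-540)).round(2))
fit("L cheek outer top z40",2,270,282,-1,40)   # wood->yellow: blue drops?
fit("L cheek outer top z40 (R ch)",0,270,282,1,40)
fit("L top inner z40",0,281,290,-1,40)
fit("L bevel low z22",2,288,296,1,22)
fit("R bevel low z22",0,300,310,1,22)
fit("R outer z40",2,318,328,1,40)
col=cv2.GaussianBlur(v[:,283:286,0].mean(1)[:,None],(1,3),0)[:,0]; g=np.gradient(col)
a=75+g[75:95].argmax(); b=170+g[170:190].argmin()
cc=cv2.GaussianBlur(v[:,308:320,2].mean(1)[:,None],(1,3),0)[:,0]; g=np.gradient(cc)
a2=75+g[75:95].argmin(); b2=170+g[170:190].argmax(); print(a,b,a2,b2)
for u in ((285,a),(285,b),(314,a2),(314,b2)): print(ray("wrist",u,40,p).round(1))
# panel: near-top far edge seen at fingers (crop rows ~420, cols 356..435)
for u in ((80+178,210),(80+217.5,210)): print("panel top far edge",ray("wrist",u,169.7+35,p).round(1))
for u in ((80+185,181),(80+212,181)): print("panel bottom far edge",ray("wrist",u,169.7-40,p).round(1))
```

```text
L cheek outer top z40 [ 1.470000e-02 -2.709472e+02] res 0.1
L cheek outer top z40 (R ch) [ 1.530000e-02 -2.758119e+02] res 0.06
L top inner z40 [ 1.620000e-02 -2.822808e+02] res 0.05
L bevel low z22 [ 1.480000e-02 -2.897642e+02] res 0.08
R bevel low z22 [ 3.100000e-02 -3.017565e+02] res 0.19
R outer z40 [ 1.820000e-02 -3.147822e+02] res 0.35
82 179 84 180
[ 580. -283.   40.]
[ 500.4 -283.6   40. ]
[ 578.5 -306.7   40. ]
[ 499.6 -309.    40. ]
panel top far edge [ 515.6 -269.6  204.7]
panel top far edge [ 515.7 -284.8  204.7]
panel bottom far edge [ 514.  -269.6  129.7]
panel bottom far edge [ 514.1 -285.8  129.7]
```

```bash
cat > ins.py <<'E'
from h import *
import sys
def descend(x,y,z0,z1,yaw,f0,step=3,lim=12):
    z=z0
    while z>z1:
        z=max(z-step,z1); bot.line_to([x,y,z],40,quat(yaw))
        s=bot.read_state(); f=s["contact_force"]-f0
        print(round(s["t"],2),z,s["tcp_pos"].round(1),f.round(1),s["moment"].round(2),round(s["width"],2))
        if abs(f[2])>lim or np.hypot(f[0],f[1])>10: print("STOP");break
E
python3 - <<'E'
from ins import *
x,y,yaw=540,-292.2,.016
bot.move_ptp([x,y,110],quat(yaw)); bot.line_to([x,y,84],80); bot.pause(.3)
f0=bot.read_state()["contact_force"]; print(f0); np.save("f0.npy",f0)
descend(x,y,84,54,yaw,f0)
shot("w4")
E
```

```text
[ 0.2949654   0.11777535 -2.47425426]
9.01 81 [ 539.8 -292.2   80.7] [-0.3 -0.1  1.9] [-0.05 -0.05  0.06] 15.7
9.26 78 [ 539.8 -292.2   77.7] [-0.6 -0.6  1.3] [-0.03  0.01  0.07] 15.23
9.51 75 [ 539.8 -292.2   74.7] [-0.5 -1.1  1.3] [-0.09 -0.06 -0.01] 15.26
9.76 72 [ 539.9 -292.3   71.8] [-1.  -0.7  1.4] [-0.11 -0.04 -0.04] 15.56
10.01 69 [ 540.1 -292.3   68.9] [-0.3 -1.2  1.6] [-0.57 -0.1  -0.01] 15.08
10.26 66 [ 540.1 -292.3   65.9] [ 0.3 -1.5  1.8] [-0.83 -0.27 -0.01] 15.44
10.51 63 [ 540.1 -292.3   62.9] [ 0.1 -2.6  1.7] [-1.08 -0.4  -0.04] 14.87
10.76 60 [ 539.8 -292.2   59.6] [ 1.2 -2.9  0.5] [-1.27 -0.41  0.02] 15.51
11.01 57 [ 539.7 -292.1   56.5] [ 0.  -3.1 -0.5] [-1.22 -0.26 -0.06] 15.38
11.26 54 [ 539.8 -292.1   53.6] [ 1.6 -3.1  0.2] [-1.24 -0.22  0.02] 15.55
```

Run:
```python
from ins import *
f0=np.load("f0.npy")
descend(540,-292.2,54,45.5,.016,f0,step=1,lim=8)
shot("w5")
```

```text
11.56 53 [ 539.9 -292.2   53. ] [ 0.2 -3.  -0.3] [-1.19 -0.1  -0.07] 15.22
11.81 52 [ 540.  -292.2   52. ] [-0.4 -2.7  1.8] [-1.17 -0.09 -0.06] 15.24
12.06 51 [ 540.1 -292.2   51. ] [ 0.4 -2.1  0.7] [-1.16 -0.25 -0.08] 15.23
12.31 50 [ 540.1 -292.2   49.9] [ 0.6 -4.4  1.7] [-1.19 -0.26 -0.06] 15.5
12.56 49 [ 540.  -292.1   48.9] [-0.3 -3.8  1.4] [-1.15 -0.35 -0.07] 15.57
12.81 48 [ 540.1 -292.2   48. ] [ 0.9 -3.5  1.1] [-1.3  -0.23 -0.03] 15.11
13.06 47 [ 540.2 -292.3   48. ] [-1.8 -0.8 10.9] [-0.49  0.7  -0.03] 15.32
STOP
```

The panel met the floor at TCP z 48, as expected. Releasing and checking.

Run:
```python
from ins import *
bot.line_to([540,-292.2,47.7],20); bot.move_gripper(50); bot.pause(.2)
bot.line_to([540,-292.2,130],100); bot.line_to([480,-285,180],150); bot.pause(.3)
s=bot.read_state();print(s["t"],s["contact_force"],s["width"])
im,p=shot("w6"); a=im[0:300,80:480,::-1]
b=bot.camera("side")[70:220,300:440,::-1]
cv2.imwrite("pics/w6c.png",np.hstack([cv2.resize(a,(480,360)),cv2.resize(b,(320,360),interpolation=cv2.INTER_CUBIC)]))
```

```text
16.2917 [ 0.58370309 -0.05634382 -0.15887585] 50.030413279152356
```

View pics/w6c.png

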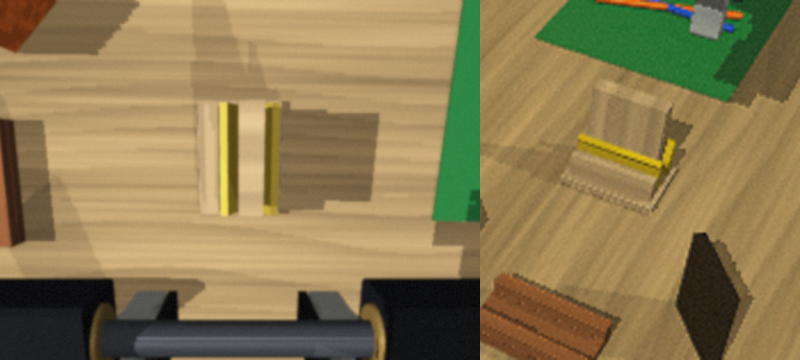

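The panel stands between the yellow cheeks, and the sprung cheek is pushed back. I'll check the numbers once from the saved image for tilt.

Run:
```python
from h import *
d=np.load("pics/w6.npz");im=d["im"].astype(float);p=(d["p"],d["q"])
S=400/480
for r in (100,130,160):
    row=cv2.GaussianBlur(im[r-2:r+3,:,2].mean(0)[None],(3,1),0)[0]; g=np.gradient(row)
    l=272+g[272:290].argmax(); h=290+g[290:310].argmin()
    a,b=ray("wrist",(l,r),83,p),ray("wrist",(h,r),83,p); print(r,l,h,a.round(1),b.round(1))
c=im[:,283:297,2].mean(1); g=np.gradient(c); i=70+g[70:100].argmax(); k=165+g[165:195].argmin()
print(i,k,c[70:100:2].round(),c[165:195:2].round(),ray("wrist",(290,i),83,p).round(1),ray("wrist",(290,k),83,p).round(1))
```

```text
100 278 301 [ 563.8 -285.    83. ] [ 564.  -301.7   83. ]
130 278 300 [ 542.5 -285.3   83. ] [ 542.8 -301.7   83. ]
160 278 299 [ 520.3 -285.7   83. ] [ 520.6 -301.7   83. ]
83 180 [ 95.  94.  86.  89.  90.  91. 100. 124. 129. 132. 136. 138. 142. 147.
 150.] [126. 126. 129. 132. 136. 138. 140. 134. 119. 119. 122. 116. 111. 107.
 107.] [ 575.5 -293.4   83. ] [ 505.1 -295.2   83. ]
```

```bash
python3 -c "
from plant import bot
print(bot.close_job())"
```

```text
the job is handed in; nothing more can be done
None
```

The panel measured about 16.1 mm thick, so I pressed it into the yellow stand; it is fully home, upright, centred and released, and the job is handed in (the hand-in gave no verdict).

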